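Jam the swinging puzzle board with the duck wedge

TASK

Swing the loose puzzle board by its green frog knob until its free end points at the yellow star painted on the table, then take the red duck wedge and tap it, nose first and in line with the board, under the board's free end until the board is lifted a little and firmly jammed. Let go, give the board (or its frog knob) a light but definite sideways push of about 2 N to check that it stays put, and finish clear of everything with the board still jammed and pointing at the star. Leave the blue fish, the crayon pot and the ring tower where they are.

Things in the scene. Friction and masses are not known exactly. Their poses are not given: they have to be found in the camera images.
- stand: Fixed beech stand. Origin at table level on the upright hinge pin (14 mm across, 145 mm tall). From the pin it runs 185 mm towards its own -y and is 200 mm wide along x; two boards, 170 mm wide, stand fixed in its slots 75 and 130 mm from the pin, across y, tops at 112 mm. The swing board turns on the pin's free +y side.
- swing_board: Upright plywood board, 12 mm thick, hung on the pin. Origin on the pin's axis, at table level; +y from pin to free end, x across the faces, z up. Fills y 12 to 150 mm, z 18 to 118 mm (18 mm gap under it). Turns about z, hinge friction 0.04 N m, stays where left; +y can turn from 1.2 rad clockwise (from above) of the stand's +y to 0.7 rad the other way. Starts clockwise of the star.
- frog_knob (a point): Middle of the green frog knob, an upright cylinder 26 mm across, from 117 to 149 mm above the table (eyes to 155 mm), 115 mm from the hinge axis, rigidly on the board's top edge.
- board_end (a point): Middle of the lower edge of the board's free end, 150 mm from the hinge axis, 18 mm above the table while the board hangs low. Axes as the board's.
- board_lift (a joint): How far the board has been lifted on its hinge pin, in m: 0 hanging low, at most 0.008. A hidden spring (2 N per mm) and the board's weight (about 3.5 N) press it down.
- star_mark: Yellow star, about 55 mm across, painted flat on the table (no thickness to speak of). This frame's origin is on the hinge axis at table level; its +y points from the hinge axis to the star, so the board points at the star when the board's +y and this +y agree. z up.
- star (a point): Centre of the yellow star, on the table, 290 mm from the hinge axis.
- duck: Red wedge, 140 mm long, 30 wide, about 0.12 kg, orange beak, lying flat. Origin on its underside below the duck; +x to the thin nose, z up. Duck: block x -16 to 20 mm, 42 high, upright sides to grip across y, 26 mm round head up to 62. Sloping top falls evenly from 29 mm high at x = 20 to 8 mm at the nose, x = 125.
- duck_nose (a point): The nose end of the wedge, on its underside, 125 mm from the duck's origin. The slope meets the 18 mm high board edge when that edge is above duck x = 75 mm; every further 5 mm lifts the board 1 mm. 2 mm of lift takes a push of roughly 10 to 20 N; friction then holds the wedge.
- fish: Blue wooden fish piece lying flat, about 70 x 40 mm, 16 mm thick, beside the way to the board's end. Leave alone. Origin under its middle.
- crayon_pot: Round wooden pot, 54 mm across, 45 mm high, crayon stubs up to 64 mm, beside the way to the board's end. Leave alone. Origin under its middle.
- tower: Toy ring tower, foot 56 mm across, 79 mm high, standing close behind the duck. Leave alone. Origin under its middle.
There are look-alikes about, which are no part of the job. Of the things that look like the duck, the smallest one is meant.

How it is judged:
By the outcome, as a careful person would: the job done as asked, in the order asked, and still so for the second after the job is handed in, with the robot touching nothing.
It also fails if it takes over 72 s, if anything falls off the work surface, if the arm or the gripper's body presses on something with over 40 N, if the wrist force passes 120 N, or if a joint passes its speed limit or range.

ROBOT

A 6-joint arm with a two-finger parallel gripper is mounted at the origin on the work surface. World frame = base frame: x ahead of the robot, y to its left, z up, the work surface at z = 0. Lengths are in m, angles in degrees, forces in N, time in s.
With the tool pointing down it reaches from about 0.4 to 0.825 m from the base axis. Payload 7 kg.
Tool frame: the origin (TCP) lies midway between the tips of the shut fingers; the grasp point (between the pads) lies 19 mm behind it; z points along the fingers, y is the line along which they close (so a half turn about z gives the same grasp; the last joint's range is limited). The gripper opens to 88 mm and grips with 3 to 60 N. Pads are 19 mm wide; open, the fingers measure 130 mm over their backs; the gripper's body (78 mm by 193 mm) begins 47 mm behind the grasp point.
Start: joints at [-56.316, 20.546, 0.682, 0, -70.136, -16.507], TCP at [0.199, -0.645, 0.227] pointing down, gripper open.
Joint ranges: [-176.03, 176.03], [-82.01, 121.73], [-58.28, 71.71], [-173.87, 95.51], [-174.79, -0.11], [-173.66, 173.66]. Speed limits (degrees/s): [136.94, 136.94, 172.46, 180, 180, 180].

INTERFACE

Orientations are given as [roll, pitch, yaw] about the fixed x, y, z axes, in that order (R = Rz(yaw) Ry(pitch) Rx(roll)).
In Python, from plant import r, eyes, workorder gives the robot as it stands.
- The arm moves only by the tool step_arm, never from a script. Its argument "plan" is a list of rows, each a list of 5 numbers: the shift along the tool's x, y, z each as a share of 25 cm, from -1 to 1, then the turn about the tool's z as a share of 60 degrees, from -1 to 1, then the finger opening in mm, from 0 to 87.6. In form: [[x, y, z, turn, jaw], ...]. A call has 1 to 12 rows; each row is the pose to reach, as a shift and turn from the pose commanded when the call began, along the tool's axes at that moment; what a row does not reach only later rows make up. A row lasts 1/12 s, in which the tool goes at most 41.7 mm and 7.16 degrees, less where a joint would pass 70% of its speed; a pose out of reach is approached as far as the arm can. A call with a number of a shift or a turn outside -1 to 1 is refused whole. A call with a gripper value outside its range is refused whole. The fingers move at their own pace and stop on an object; "newtons" is the grip in N (left out, the last holds). Time passes only in rows, so rows that repeat a pose let the fingers close. It gives the time, the measured TCP pose, the force, the opening and the grip force at its end, in the units of the state.
- r.get_state(): the state, without advancing time (a new reading comes with each control period).
- eyes.capture(name): name is "scene" or "side" or "wrist"; returns the picture (384x512x3 uint8, red, green, blue); there is no depth.
- eyes.camera_model(name): a dict with "fov_y" (degrees; the focal length in pixels is half the picture's height over the tangent of half this angle, whatever the lens; pixels are square), "cx", "cy" (the principal point, pixels), "k1" (the pictures are not rectified: a ray, as slopes to the right and down, at radius r is drawn at 1 + k1 r^2 times it, then the intrinsics apply), "world_to_cam" (4x4, takes a point from world to camera coordinates); the wrist camera has in their place "hand_eye" (4x4, takes a point from camera to tool coordinates, whose origin is the TCP and whose axes are the flange's). Camera axes: x right, y up, looking along -z (the intrinsics and any distortion apply to the point x, -y, -z); pixel columns grow to the right and rows downward; lengths in m; the calibration is good to about 2 mm. A picture is of the moment at which its call begins: read the wrist's pose just before it. camera_model takes no time and is no camera call.
- workorder.close_job(): hands the job in; it is judged then, once.
The state is a dict: "time_s": time; "joints": joint angles; "qd": joint speeds; "joint_torque": joint torques, N m; "tcp_pos": TCP position; "eef_rot": TCP orientation; "contact_force": force on the tool from outside, world axes, zero at the start; "moment": the same for the moment, N m; "gripper_width": finger opening in m; "gripper_force": force on a finger pad.
Only numpy, scipy, OpenCV 4.12 (cv2) and the standard library are available. Lean on these libraries where they do the work, as an engineer would, in place of code of your own. Each camera call takes 0.05 s, during which the arm holds its last target. There are 200 camera calls.

## Working session

There is one attempt and no reset: what is moved stays moved. The work goes in short steps, Python scripts to look and compute and a tool call to move; the robot and the scene stay as the last step left them, time stands still between calls to the robot, and variables do not carry over. Pictures are saved under pics/ and viewed, at most 10 in all, crops included, and the job is handed in when it is done.

Besides the shell and the picture viewer there is one more tool, called after ">>>" as name([rows], argument=value, ...), one row to a line, values as JSON. step_arm: Moves the arm, as the interface text tells. Its arguments: {"type":"object","properties":{"plan":{"type":"array"},"newtons":{"type":"number"}},"required":["plan"]}

```bash
ls; mkdir -p pics
cat > h.py <<'E'
import numpy as np, cv2
from scipy.spatial.transform import Rotation as R
from plant import r, eyes, workorder
def save(name,fn):
    s=r.get_state(); im=eyes.capture(name); cv2.imwrite('pics/'+fn,im[:,:,::-1]); return s,im
def cam(name,s=None):
    m=eyes.camera_model(name)
    if 'world_to_cam' in m: c2w=np.linalg.inv(np.array(m['world_to_cam']))
    else:
        T=np.eye(4);T[:3,:3]=R.from_euler('xyz',s['eef_rot'],degrees=True).as_matrix();T[:3,3]=s['tcp_pos']
        c2w=T@np.array(m['hand_eye'])
    return m,c2w
def ray(name,u,v,s=None):
    m,c=cam(name,s); f=192/np.tan(np.radians(m['fov_y']/2))
    d=np.array([(u-m['cx'])/f,(v-m['cy'])/f]); p=d.copy()
    for _ in range(20): p=d/(1+m['k1']*(p@p))
    return c[:3,3],c[:3,:3]@np.array([p[0],-p[1],-1])
def onz(name,u,v,z,s=None):
    o,d=ray(name,u,v,s); return o+d*(z-o[2])/d[2]
def proj(name,P,s=None):
    m,c=cam(name,s); f=192/np.tan(np.radians(m['fov_y']/2))
    q=np.linalg.inv(c)@np.append(P,1); p=np.array([q[0],-q[1]])/-q[2]
    p=p*(1+m['k1']*(p@p)); return p*f+[m['cx'],m['cy']]
E
python3 - <<'E'
from h import *
a=save('scene','a.png');b=save('side','b.png')
for n in('scene','side'):print(eyes.camera_model(n))
print(eyes.camera_model('wrist'));print(r.get_state())
E
```

```text
pics
{'fov_y': 42.91104099089158, 'cx': 249.36590628782102, 'cy': 186.69273089307077, 'k1': -0.07150251449101036, 'world_to_cam': array([[-0.67098765,  0.7414495 , -0.00531253,  0.27892826],
       [-0.59367082, -0.53293265,  0.60294092,  0.29802894],
       [ 0.44421902,  0.4077198 ,  0.79776815, -1.4426438 ],
       [ 0.        ,  0.        ,  0.        ,  1.        ]])}
{'fov_y': 48.07483700743072, 'cx': 254.3796207072892, 'cy': 192.71894231632513, 'k1': -0.10341294939596223, 'world_to_cam': array([[-0.97744756, -0.21099927,  0.00869338,  0.57848434],
       [ 0.14255772, -0.62890418,  0.76430153, -0.08418409],
       [-0.15579976,  0.74830397,  0.64480043, -1.17176717],
       [ 0.        ,  0.        ,  0.        ,  1.        ]])}
{'fov_y': 70.6598205500086, 'cx': 253.95471760914097, 'cy': 190.8422649865068, 'k1': -0.016034941999621487, 'hand_eye': array([[-2.05203286e-04,  9.60257118e-01,  2.79116866e-01,
         7.48590565e-02],
       [ 9.99999832e-01,  3.48344286e-04, -4.63235454e-04,
        -3.85890746e-04],
       [-5.42053907e-04,  2.79116724e-01, -9.60257028e-01,
        -1.58430422e-01],
       [ 0.00000000e+00,  0.00000000e+00,  0.00000000e+00,
         1.00000000e+00]])}
{'time_s': 0.1, 'joints': array([-5.63148831e+01,  2.05887723e+01,  6.38994684e-01, -1.66098475e-02,
       -7.01352993e+01, -1.65068066e+01]), 'qd': array([-0.01525259, -0.14386297,  0.1429468 ,  0.11895019, -0.09027654,
        0.01838475]), 'joint_torque': array([-2.97608225e-03, -5.84162736e+01,  2.93748701e+01,  7.01567575e+00,
        1.01236129e-02, -8.56055203e-05]), 'tcp_pos': array([ 0.1991994 , -0.64448638,  0.22570343]), 'eef_rot': array([ 1.79913993e+02, -9.20339362e-03, -1.62827338e+02]), 'contact_force': array([-0.45709419, -1.13264802,  0.54266081]), 'moment': array([ 0.00706976,  0.00639019, -0.02923896]), 'gripper_force': 0.0, 'gripper_width': 0.08758388297237758}
```

View pics/a.png

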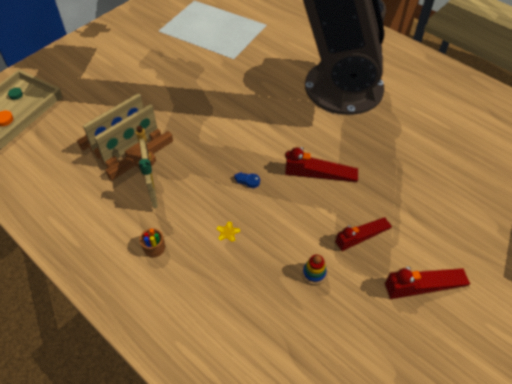

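View pics/b.png

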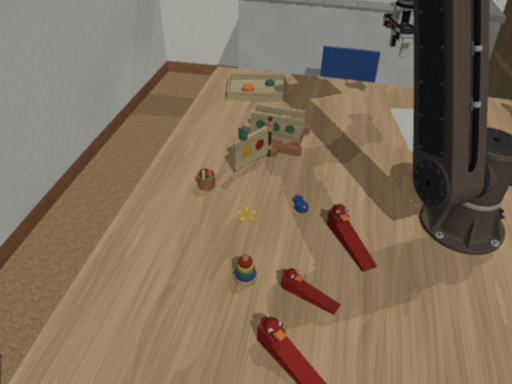

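The scene picture shows the stand (~125,140), the board with its frog knob (146,165), the star (229,232), fish (247,181), pot (152,240), tower (315,268) and the smallest duck (345,238, nose 390,223). The side view has the knob (242,132), star (246,214) and smallest duck (290,277, nose 338,308).

Run:
```python
from h import *
for n,c,pts in[('scene','a',dict(pin=(141,128,.145),frog=(146,165,.133),star=(229,232,0),duckhead=(343,237,.05),nose=(389,224,.004),fish=(247,182,.01),pot=(152,250,0),tower=(315,278,0),big1=(296,156,.05),big1n=(357,175,0))),
 ('side','b',dict(pin=(270,120,.145),frog=(242,132,.133),star=(246,214,0),duckhead=(289,277,.05),nose=(337,308,.004),fish=(301,204,.01),pot=(207,185,0),tower=(245,280,0)))]:
  for k,(u,v,z) in pts.items(): print(n,k,onz(n,u,v,z).round(3))
a=cv2.imread('pics/a.png');b=cv2.imread('pics/b.png')
x=cv2.resize(a[90:260,70:270],None,fx=3.5,fy=3.5,interpolation=2)
cv2.imwrite('pics/c.png',x)
```

```text
scene pin [ 0.586 -0.189  0.145]
scene frog [ 0.647 -0.102  0.133]
scene star [0.593 0.097 0.   ]
scene duckhead [0.456 0.315 0.05 ]
scene nose [0.327 0.364 0.004]
scene fish [0.462 0.034 0.01 ]
scene pot [ 0.746 -0.001  0.   ]
scene tower [0.553 0.319 0.   ]
scene big1 [0.343 0.091 0.05 ]
scene big1n [0.252 0.222 0.   ]
side pin [ 0.583 -0.176  0.145]
side frog [ 0.654 -0.109  0.133]
side star [0.595 0.095 0.   ]
side duckhead [0.442 0.328 0.05 ]
side nose [0.326 0.356 0.004]
side fish [0.451 0.031 0.01 ]
side pot [ 0.738 -0.003  0.   ]
side tower [0.546 0.319 0.   ]
```

View pics/c.png

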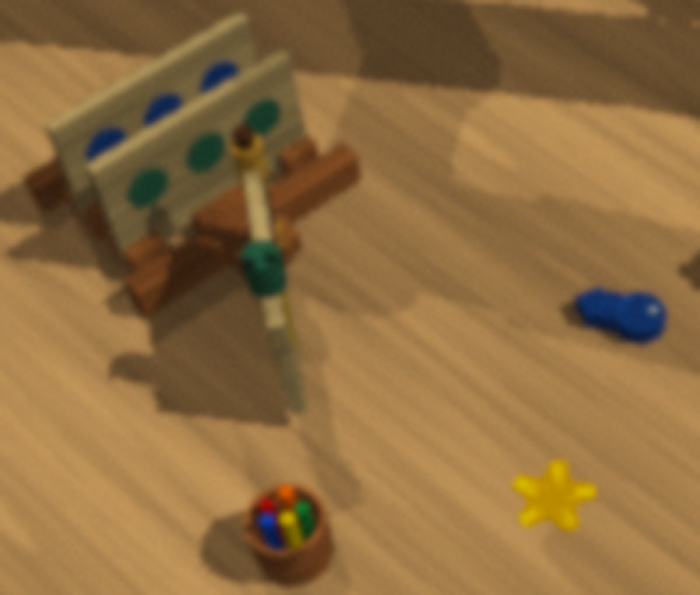

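>>> step_arm([
  [-1,0.65,-0.3,-0.6,60],
  [-1,0.65,-0.3,-0.6,60],
  [-1,0.65,-0.3,-0.6,60],
  [-1,0.65,-0.3,-0.6,60],
  [-1,0.65,-0.3,-0.6,60],
  [-1,0.65,-0.3,-0.6,60],
  [-1,0.65,-0.3,-0.6,60],
  [-1,0.65,-0.3,-0.6,60],
  [-1,0.65,-0.3,-0.6,60],
  [-1,0.65,-0.3,-0.6,60],
])

```text
time_s: 0.93
tcp_pos: [0.3908, -0.4149, 0.3016]
eef_rot: [-180.0, 0.0, -126.7]
contact_force: [-0.8, -0.4, 0.3]
gripper_width: 0.0601
gripper_force: 0.0
```

```bash
cat >> h.py <<'E'
def go(x,y,z,yaw,s=None):
    "row numbers [x,y,z,turn] from the present pose"
    s=s or r.get_state(); M=R.from_euler('xyz',s['eef_rot'],degrees=True)
    d=M.inv().apply(np.array([x,y,z])-s['tcp_pos'])/.25
    t=-((yaw-s['eef_rot'][2]+180)%360-180)/60
    return np.append(d,t).round(3)
E
python3 - <<'E'
from h import *
s=r.get_state();print(s['tcp_pos'],s['eef_rot'],s['joints'],go(.64,-.12,.30,-126))
E
```

```text
[ 0.39082582 -0.41487309  0.30160333] [-1.79994714e+02  1.06588460e-02 -1.26686405e+02] [-2.70519854e+01  8.35666022e+00 -5.92130998e+00 -9.93091922e-03
 -7.57150348e+01 -9.63197031e+00] [-1.541 -0.095  0.007 -0.011]
```

>>> step_arm([
  [-0.8,-0.05,0,0,60],
  [-0.8,-0.05,0,0,60],
  [-0.8,-0.05,0,0,60],
  [-0.8,-0.05,0,0,60],
  [-0.8,-0.05,0,0,60],
  [-0.8,-0.05,0,0,60],
])

```text
time_s: 1.43
tcp_pos: [0.5225, -0.2605, 0.3001]
eef_rot: [179.9, -0.0, -126.7]
contact_force: [-0.5, -0.7, -0.9]
gripper_width: 0.06
gripper_force: 0.0
```

>>> step_arm([
  [-0.74,-0.05,0,0,60],
  [-0.74,-0.05,0,0,60],
  [-0.74,-0.05,0,0,60],
  [-0.74,-0.05,0,0,60],
  [-0.74,-0.05,0,0,60],
  [-0.74,-0.05,0,0,60],
  [-0.74,-0.05,0,0,60],
])

```text
time_s: 2.02
tcp_pos: [0.641, -0.1228, 0.2999]
eef_rot: [179.9, -0.1, -126.8]
contact_force: [-0.6, -0.2, -0.4]
gripper_width: 0.0602
gripper_force: 0.0
```

Run:
```python
from h import *
import json
s,im=save('wrist','w1.png');print(s['tcp_pos'],s['eef_rot'])
json.dump({k:np.array(v).tolist() for k,v in s.items()},open('w1.json','w'))
```

```text
[ 0.64099886 -0.12276957  0.29994015] [ 1.79884549e+02 -9.90644795e-02 -1.26796733e+02]
```

View pics/w1.png

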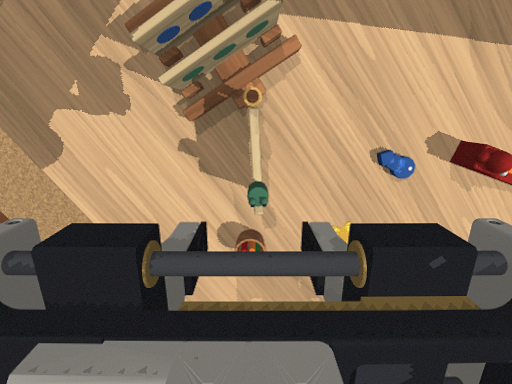

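The wrist view shows the pin top (254,96), frog knob (258,195), board end (~260,212), fish (397,164), pot (250,243) and part of the star (343,231).

Run:
```python
from h import *
import json
s=json.load(open('w1.json'))
p=onz('wrist',254,96,.145,s);k=onz('wrist',258,194,.15,s);st=onz('wrist',343,231,0,s)
e=onz('wrist',260,213,.118,s)
for q in(p,k,e,st,onz('wrist',397,164,.008,s),onz('wrist',250,247,.045,s)):print(q.round(3))
S=np.array([.594,.096])
d=k-p;print('len',np.hypot(*d[:2]),'ang',np.degrees(np.arctan2(d[1],d[0])))
u=S-p[:2];print('star',np.hypot(*u),np.degrees(np.arctan2(u[1],u[0])))
```

```text
[ 0.586 -0.197  0.145]
[ 0.648 -0.105  0.15 ]
[ 0.667 -0.074  0.118]
[0.59  0.084 0.   ]
[0.452 0.029 0.008]
[ 0.732 -0.012  0.045]
len 0.1107794168984123 ang 55.64773635142218
star 0.29298825828378416 88.37522804502291
```

Run:
```python
from h import *
print(go(.649,-.102,.127,-124.4))
```

```text
[-0.09   0.023  0.694 -0.041]
```

>>> step_arm([
  [-0.09,0.023,0,-0.04,60],
  [-0.09,0.023,0.1,-0.04,60],
  [-0.09,0.023,0.25,-0.04,60],
  [-0.09,0.023,0.4,-0.04,60],
  [-0.09,0.023,0.55,-0.04,60],
  [-0.09,0.023,0.65,-0.04,60],
  [-0.09,0.023,0.69,-0.04,60],
  [-0.09,0.023,0.69,-0.04,60],
  [-0.09,0.023,0.69,-0.04,60],
])

```text
time_s: 2.82
tcp_pos: [0.6501, -0.1023, 0.1302]
eef_rot: [-179.9, -0.0, -124.5]
contact_force: [0.1, -0.6, -0.0]
gripper_width: 0.06
gripper_force: 0.0
```

>>> step_arm([
  [0,0,0,0,20],
  [0,0,0,0,20],
  [0,0,0,0,20],
  [0,0,0,0,20],
  [0,0,0,0,20],
  [0,0,0,0,20],
], newtons=8)

```text
time_s: 3.32
tcp_pos: [0.65, -0.101, 0.1295]
eef_rot: [-180.0, 0.0, -124.4]
contact_force: [-1.5, 0.5, 1.0]
gripper_width: 0.0253
gripper_force: 8.1
```

Run:
```python
from h import *
s=r.get_state();print(s['tcp_pos'],s['eef_rot'],s['gripper_width'],s['gripper_force'],s['contact_force'],s['moment'])
t0=s['tcp_pos'];p=np.array([.586,-.194]);d=t0[:2]-p
print(np.hypot(*d),np.degrees(np.arctan2(d[1],d[0])))
for i in range(1,9):
    a=33*i/8;q=p+R.from_euler('z',a,degrees=True).apply([*d,0])[:2]
    print(a,go(*q,t0[2],s['eef_rot'][2]+a,s))
```

```text
[ 0.65004588 -0.10104621  0.1295228 ] [-1.79966290e+02  2.57118412e-02 -1.24410203e+02] 0.025270894551090713 8.139203488826752 [-1.48088426  0.47715832  0.9655504 ] [0.46973879 0.59133765 0.05269007]
0.11288171776026171 55.43285734271216
4.125 [ 0.001  0.032 -0.    -0.069]
8.25 [ 0.004  0.065 -0.    -0.138]
12.375 [ 0.01   0.097 -0.    -0.206]
16.5 [ 0.018  0.128 -0.    -0.275]
20.625 [ 0.029  0.159 -0.    -0.344]
24.75 [ 0.041  0.189 -0.    -0.412]
28.875 [ 0.056  0.218 -0.    -0.481]
33.0 [ 0.072  0.246 -0.    -0.55 ]
```

>>> step_arm([
  [0.001,0.032,0,-0.07,20],
  [0.004,0.065,0,-0.14,20],
  [0.01,0.097,0,-0.205,20],
  [0.018,0.128,0,-0.275,20],
  [0.029,0.159,0,-0.345,20],
  [0.041,0.189,0,-0.41,20],
  [0.056,0.218,0,-0.48,20],
  [0.072,0.246,0,-0.55,20],
  [0.072,0.246,0,-0.55,20],
  [0.072,0.246,0,-0.55,20],
  [0.072,0.246,0,-0.55,20],
])

```text
time_s: 4.23
tcp_pos: [0.5889, -0.0817, 0.1292]
eef_rot: [180.0, -0.0, -91.5]
contact_force: [-0.4, -3.7, 2.3]
gripper_width: 0.0254
gripper_force: 8.0
```

Run:
```python
from h import *
s=r.get_state();print(s['tcp_pos'],s['eef_rot'],s['gripper_width'],s['gripper_force'],s['contact_force'],s['moment'])
a=save('scene','d.png');b=save('side','e.png')
x=a[1][90:260,70:270];y=b[1][90:240,190:340]
z=np.vstack([cv2.resize(x,(400,340),interpolation=2),]);w=cv2.resize(y,(340,340),interpolation=2)
cv2.imwrite('pics/f.png',np.hstack([z,w])[:,:,::-1])
```

```text
[ 0.58888592 -0.08171535  0.1292168 ] [ 1.79979316e+02 -3.81642949e-02 -9.15111008e+01] 0.025434921989098448 7.999982312321663 [-0.43313779 -3.70544006  2.28752191] [-1.49864552  0.60401649 -0.14326295]
```

Run:
```python
from h import *
print(go(.59,-.015,.40,-91.5))
```

```text
[-0.266  0.004 -1.083  0.   ]
```

>>> step_arm([
  [0,0,0,0,60],
  [0,0,0,0,60],
  [0,0,0,0,60],
  [0,0,0,0,60],
  [0,0,-0.1,0,60],
  [0,0,-0.25,0,60],
])

```text
time_s: 4.83
tcp_pos: [0.5866, -0.0809, 0.1884]
eef_rot: [179.6, -0.0, -91.4]
contact_force: [2.0, 0.1, 0.6]
gripper_width: 0.0578
gripper_force: 0.0
```

>>> step_arm([
  [-0.06,0,-0.15,0,60],
  [-0.16,0,-0.3,0,60],
  [-0.26,0,-0.45,0,60],
  [-0.27,0,-0.6,0,60],
  [-0.27,0,-0.75,0,60],
  [-0.27,0,-0.83,0,60],
  [-0.27,0,-0.83,0,60],
  [-0.27,0,-0.83,0,60],
])

```text
time_s: 5.5
tcp_pos: [0.591, -0.0132, 0.4004]
eef_rot: [-179.8, 0.1, -91.4]
contact_force: [-0.3, -0.7, -1.6]
gripper_width: 0.0601
gripper_force: 0.0
```

Run:
```python
from h import *
import json
s,im=save('wrist','w2.png');print(s['tcp_pos'],s['eef_rot'])
json.dump({k:np.array(v).tolist() for k,v in s.items()},open('w2.json','w'))
```

```text
[ 0.59101743 -0.01315358  0.40042972] [-1.79837808e+02  7.84850843e-02 -9.13980561e+01]
```

View pics/w2.png

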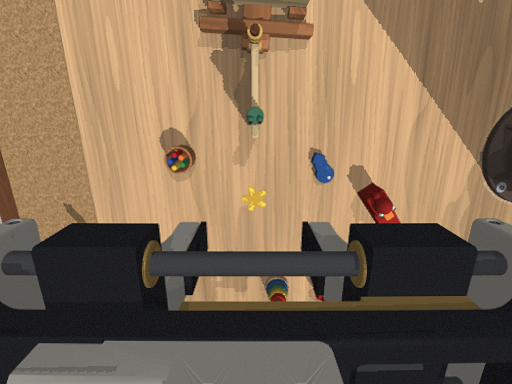

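The board now lies near the star line: pin (255,31), knob (255,115), board end (255,136), star (254.5,199), fish (322,167), pot (178,158).

Run:
```python
from h import *
import json
from scipy import ndimage
s=json.load(open('w2.json'));im=cv2.imread('pics/w2.png')
h=cv2.cvtColor(im,cv2.COLOR_BGR2HSV)
def cen(lo,hi,box):
    m=cv2.inRange(h,lo,hi);k=np.zeros_like(m);k[box[1]:box[3],box[0]:box[2]]=1;ys,xs=np.nonzero(m*k);return xs.mean(),ys.mean(),len(xs)
st=cen((20,190,150),(35,255,255),(235,180,275,220));kn=cen((65,90,20),(95,255,255),(240,100,272,130));print(st,kn)
p=onz('wrist',255,31,.145,s);k=onz('wrist',kn[0],kn[1],.145,s);e=onz('wrist',255.5,136,.118,s);S=onz('wrist',st[0],st[1],0,s)
for n,q in dict(pin=p,knob=k,end=e,star=S).items():
    d=q-p;print(n,q.round(4),np.hypot(*d[:2]).round(4),np.degrees(np.arctan2(d[1],d[0])).round(2))
print('k->e',np.degrees(np.arctan2(*(e-k)[1::-1])))
print('tower',onz('wrist',278,290,.06,s),'fish',onz('wrist',322,167,.016,s),'pot',onz('wrist',178,158,.05,s))
# board edges rows
for v in (60,75,90,130):print(v,im[v,246:266].sum(1))
```

```text
(np.float64(nan), np.float64(nan), 0) (np.float64(254.7058823529412), np.float64(115.30882352941177), 204)
pin [ 0.5863 -0.1948  0.145 ] 0.0 0.0
knob [ 0.5893 -0.0837  0.145 ] 0.1112 88.43
end [ 0.5888 -0.0513  0.118 ] 0.1435 88.99
star [nan nan nan] nan nan
k->e 90.93082309010829
tower [0.54773059 0.28104604 0.06      ] fish [0.45463179 0.02281158 0.016     ] pot [ 0.73635329 -0.00817019  0.05      ]
60 [303 260 266 265 241 372 505 551 538 523 505 501 451 438 464 482 475 478
 459 442]
75 [260 262 268 263 230 360 504 546 547 556 557 556 446 407 465 483 488 477
 482 467]
90 [257 259 273 253 243 373 506 540 547 555 557 554 464 418 453 485 494 488
 492 468]
130 [417 401 406 420 433 380 431 476 472 480 484 500 464 443 465 478 489 495
 500 497]<stdin>:7: RuntimeWarning: Mean of empty slice.
  ret = ret.dtype.type(ret / rcount)
```

Run:
```python
from h import *
import json
s=json.load(open('w2.json'));im=cv2.imread('pics/w2.png').astype(float)
q=im[180:220,235:275];m=(q[...,2]-q[...,0]>np.percentile(q[...,2]-q[...,0],60))&(q[...,0]<70)&(q[...,2]>150)
ys,xs=np.nonzero(m);print(len(xs),xs.mean()+235,ys.mean()+180)
S=onz('wrist',xs.mean()+235,ys.mean()+180,0,s)
for pu in(254.5,255,):
  p=onz('wrist',pu,31,.145,s);d=S-p;print(S,np.hypot(*d[:2]),np.degrees(np.arctan2(d[1],d[0])))
P=np.array([onz('wrist',254.6,v,.118,s) for v in(60,90)]);
P2=onz('wrist',254.6,75,.118,s);print(P,P2, 'pin-board perp')
# predicted star px and board line from pin/star
c=cv2.imread('pics/w2.png')[10:230,215:300];cv2.imwrite('pics/w2c.png',cv2.resize(c,None,fx=2.7,fy=2.7,interpolation=2))
# red of small duck in scene
a=cv2.imread('pics/d.png');
g=cv2.imread('pics/b.png')
o=np.hstack([cv2.resize(a[200:300,290:420],None,fx=3,fy=3,interpolation=2),cv2.resize(g[240:340,230:360],None,fx=3,fy=3,interpolation=2)]);cv2.imwrite('pics/dk.png',o)
```

```text
214 253.8785046728972 198.1728971962617
[0.59516301 0.0913106  0.        ] 0.2862443807379969 88.35855232677827
[0.59516301 0.0913106  0.        ] 0.286247684207016 88.22209343072319
[[ 0.58757564 -0.16296361  0.118     ]
 [ 0.58858733 -0.1207656   0.118     ]] [ 0.58807475 -0.14214733  0.118     ] pin-board perp
```

View pics/w2c.png

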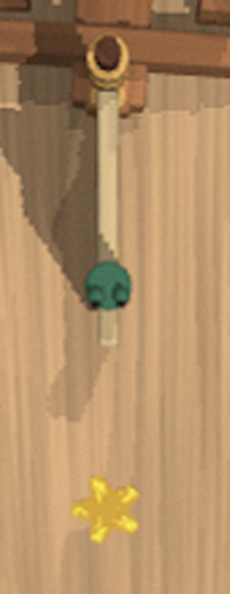

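View pics/dk.png

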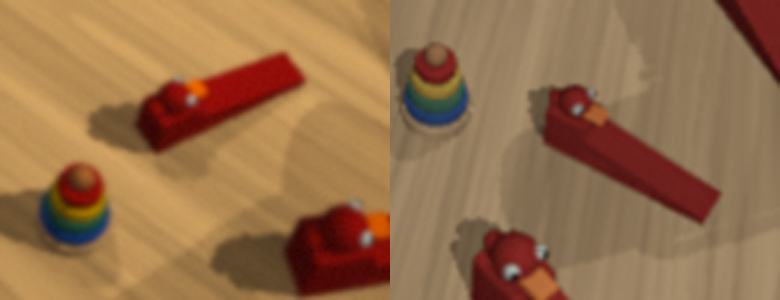

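The crops show the board in line with the star, and the small duck with head at scene (350,232) and nose at (389,222), behind it the tower. I go above the duck.

>>> step_arm([
  [-0.66,0.32,0.2,1,60],
  [-0.66,0.32,0.2,1,60],
  [-0.66,0.32,0.2,1,60],
  [-0.66,0.32,0.2,1,60],
  [-0.66,0.32,0.2,1,60],
  [-0.66,0.32,0.2,1,60],
  [-0.66,0.32,0.2,1,60],
  [-0.66,0.32,0.2,1,60],
  [-0.66,0.32,0.2,1,60],
  [-0.66,0.32,0.2,1,60],
])

```text
time_s: 6.38
tcp_pos: [0.514, 0.1532, 0.3474]
eef_rot: [180.0, -0.2, -151.7]
contact_force: [-1.7, 0.1, 1.2]
gripper_width: 0.0601
gripper_force: 0.0
```

Run:
```python
from h import *
for a,b in(((350,232),(388.7,222.7)),):
  print(onz('scene',*a,.05),onz('scene',*b,.004),onz('side',291.7,273,.05),onz('side',230+312/3,240+205/3,.004))
print(go(.44,.32,.30,162))
```

```text
[0.43547304 0.31918091 0.05      ] [0.32461229 0.36187453 0.004     ] [0.43761136 0.31549678 0.05      ] [0.33219887 0.35794643 0.004     ]
[-0.057  0.728  0.19   0.772]
```

>>> step_arm([
  [-0.05,0.73,0.19,0.8,60],
  [-0.05,0.73,0.19,0.8,60],
  [-0.05,0.73,0.19,0.8,60],
  [-0.05,0.73,0.19,0.8,60],
  [-0.05,0.73,0.19,0.8,60],
  [-0.05,0.73,0.19,0.8,60],
  [-0.05,0.73,0.19,0.8,60],
  [-0.05,0.73,0.19,0.8,60],
  [-0.05,0.73,0.19,0.8,60],
])

```text
time_s: 7.13
tcp_pos: [0.4381, 0.3192, 0.3007]
eef_rot: [-179.9, -0.0, 160.9]
contact_force: [-0.3, -0.3, 0.2]
gripper_width: 0.0603
gripper_force: 0.0
```

Run:
```python
from h import *
import json
s,im=save('wrist','w3.png');print(s['tcp_pos'],s['eef_rot'],s['joints'])
json.dump({k:np.array(v).tolist() for k,v in s.items()},open('w3.json','w'))
```

```text
[0.43814379 0.31921391 0.30073607] [-1.79921856e+02 -2.98299006e-02  1.60900788e+02] [ 5.67888740e+01  5.67134294e+00 -9.15689281e+00 -1.02132567e-02
 -7.52548230e+01 -1.65885459e+02]
```

View pics/w3.png

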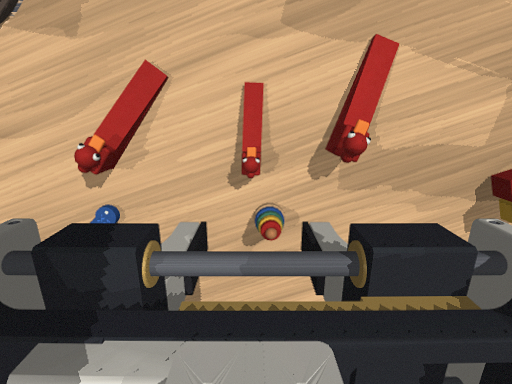

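The small duck lies with its nose at (254,83), head at (251,162), and the tower (270,220) behind.

Run:
```python
from h import *
import json
s=json.load(open('w3.json'))
n=onz('wrist',254.3,83,.008,s);hd=onz('wrist',251,162,.052,s)
tw=onz('wrist',270,228,.07,s)
L=onz('wrist',245,84,.008,s),onz('wrist',263.3,84,.008,s);print('width',np.linalg.norm(L[0]-L[1]))
d=n-hd;a=np.degrees(np.arctan2(d[1],d[0]));print(n,hd,tw,np.hypot(*d[:2]),a)
u=d[:2]/np.hypot(*d[:2]);o=n[:2]-.125*u;print('origin',o)
g=o-.002*u;print(go(*g,.013,a))
```

```text
width 0.02854611689303625
[0.32590777 0.35833385 0.008     ] [0.43448289 0.31546575 0.052     ] [0.53926704 0.31040116 0.07      ] 0.11673144626214352 158.45468574225703
origin [0.4421737  0.31242923]
[-0.032 -0.019  1.152  0.041]
```

>>> step_arm([
  [-0.03,-0.02,0.15,0.04,60],
  [-0.03,-0.02,0.3,0.04,60],
  [-0.03,-0.02,0.45,0.04,60],
  [-0.03,-0.02,0.6,0.04,60],
  [-0.03,-0.02,0.75,0.04,60],
  [-0.03,-0.02,0.85,0.04,60],
  [-0.03,-0.02,0.85,0.04,60],
])

```text
time_s: 7.77
tcp_pos: [0.4416, 0.3087, 0.0839]
eef_rot: [-179.5, -0.2, 158.3]
contact_force: [-0.6, -0.9, -1.4]
gripper_width: 0.0601
gripper_force: 0.0
```

Run:
```python
from h import *
print(go(.440,.313,.013,158.5), r.get_state()['joints'][5])
```

```text
[ 0.011  0.016  0.283 -0.003] -167.38947403974157
```

>>> step_arm([
  [0.01,0.015,0.1,0,60],
  [0.01,0.015,0.2,0,60],
  [0.01,0.015,0.28,0,60],
  [0.01,0.015,0.28,0,60],
  [0.01,0.015,0.28,0,60],
  [0.01,0.015,0.28,0,15],
  [0.01,0.015,0.28,0,15],
  [0.01,0.015,0.28,0,15],
  [0.01,0.015,0.28,0,15],
  [0.01,0.015,0.28,0,15],
  [0.01,0.015,0.28,0,15],
  [0.01,0.015,0.28,0,15],
], newtons=40)

```text
time_s: 8.77
tcp_pos: [0.4429, 0.3166, 0.0198]
eef_rot: [180.0, 0.0, 158.2]
contact_force: [-1.8, -1.4, 6.1]
gripper_width: 0.0302
gripper_force: 39.2
```

>>> step_arm([
  [0,0,0,0,15],
  [0,0,0,0,15],
])

```text
time_s: 8.93
tcp_pos: [0.4429, 0.3166, 0.0197]
eef_rot: [180.0, 0.0, 158.2]
contact_force: [-1.9, -2.2, 7.9]
gripper_width: 0.03
gripper_force: 39.2
```

Run:
```python
from h import *
s,im=save('wrist','w4.png');b=save('side','s4.png')[1]
print(s['tcp_pos'],s['contact_force'],s['gripper_width'],s['joints'])
cv2.imwrite('pics/g.png',np.hstack([im[0:384,100:400],cv2.resize(b[200:330,180:350],(502,384),interpolation=2)])[:,:,::-1])
```

```text
[0.44294344 0.31658608 0.01974551] [-1.88572763 -2.21741743  7.91952085] 0.029981546592032123 [ 5.61906578e+01  2.13481782e+01 -2.98665806e+01  1.95079163e-02
 -3.87757892e+01 -1.68009519e+02]
```

View pics/g.png

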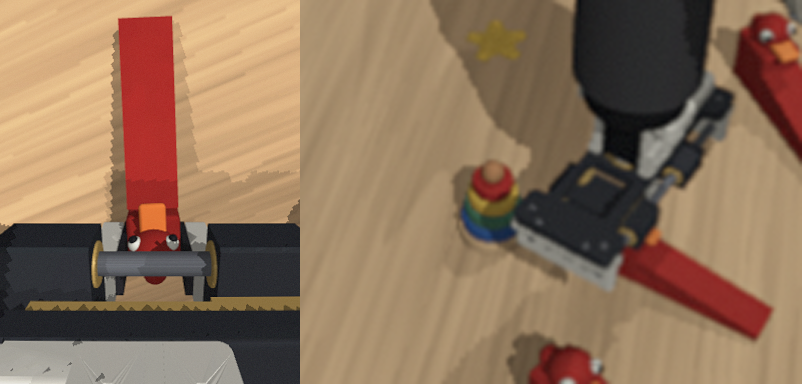

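Run:
```python
from h import *
s=r.get_state()
im=cv2.imread('pics/w4.png').astype(int)
red=(im[...,2]>110)&(im[...,1]<70)&(im[...,0]<70)
M=R.from_euler('xyz',s['eef_rot'],degrees=True)
for v,z in((20,.009),(60,.012),(100,.015),(140,.02),(190,.026)):
    xs=np.nonzero(red[v,200:300])[0]+200
    l=[M.inv().apply(onz('wrist',u,v,z,s)-s['tcp_pos'])*1e3 for u in(xs.min()-.5,xs.max()+.5)]
    print(v,xs.min(),xs.max(),l[0].round(1),l[1].round(1))
print(go(*s['tcp_pos'][:2],.012,s['eef_rot'][2]))
```

```text
20 219 271 [124.  -19.4  10.7] [124.    9.9  10.7]
60 221 272 [103.1 -18.6   7.7] [103.1  10.6   7.7]
100 222 273 [ 81.6 -18.4   4.7] [81.6 11.4  4.7]
140 224 275 [ 59.4 -17.4  -0.3] [59.4 12.6 -0.3]
190 226 276 [ 31.1 -16.5  -6.3] [31.1 13.3 -6.3]
[ 0.    -0.     0.031 -0.   ]
```

>>> step_arm([
  [0,0,0,0,48],
  [0,0,0,0,48],
  [0,0,0,0,48],
  [0,0,0,-0.03,48],
  [0,0,0,-0.03,48],
  [0,0,0,-0.03,48],
])

```text
time_s: 9.53
tcp_pos: [0.4428, 0.3167, 0.0189]
eef_rot: [-180.0, -0.0, 159.9]
contact_force: [0.2, -0.4, 0.1]
gripper_width: 0.0476
gripper_force: 0.0
```

Run:
```python
from h import *
s=r.get_state();print(s['contact_force'],go(.4429,.3164,.012,160.1))
```

```text
[ 0.16484392 -0.35334865  0.14281987] [-0.001 -0.001  0.028 -0.003]
```

>>> step_arm([
  [0,0,0.028,0,48],
  [0,0,0.028,0,48],
  [0,0,0.028,0,48],
  [0,0,0.028,0,48],
  [0,0,0.028,0,48],
  [0,0,0.028,0,15],
  [0,0,0.028,0,15],
  [0,0,0.028,0,15],
  [0,0,0.028,0,15],
  [0,0,0.028,0,15],
  [0,0,0.028,0,15],
], newtons=50)

```text
time_s: 10.45
tcp_pos: [0.4429, 0.3167, 0.0122]
eef_rot: [180.0, 0.0, 160.0]
contact_force: [0.3, 0.3, 0.7]
gripper_width: 0.03
gripper_force: 49.9
```

>>> step_arm([
  [0,0,-0.1,0,15],
  [0,0,-0.2,0,15],
  [0,0,-0.3,0,15],
  [0,0,-0.4,0,15],
  [0,0,-0.5,0,15],
  [0,0,-0.5,0,15],
  [0,0,-0.5,0,15],
])

```text
time_s: 11.03
tcp_pos: [0.4433, 0.3173, 0.1384]
eef_rot: [179.8, 0.0, 160.0]
contact_force: [-0.9, -0.7, -1.4]
gripper_width: 0.0298
gripper_force: 49.9
```

```bash
cat > duck.py <<'E'
from h import *
def duck(fn):
    s,im=save('wrist',fn); im=im.astype(int)
    red=(im[...,0]>100)&(im[...,1]<70)&(im[...,2]<70)
    M=R.from_euler('xyz',s['eef_rot'],degrees=True); o=[]
    for v,z in((30,-11),(60,-7.7),(100,-4.7),(140,.3),(190,6.3)):
        xs=np.nonzero(red[v,200:310])[0]+200
        if len(xs)<30: continue
        q=np.eye(4); m=eyes.camera_model('wrist')
        l=[M.inv().apply(onz('wrist',u,v,s['tcp_pos'][2]+z/1e3,s)-s['tcp_pos'])*1e3 for u in(xs.min()-.5,xs.max()+.5)]
        o.append((l[0]+l[1])/2)
    o=np.array(o); k=np.polyfit(o[:,0],o[:,1],1)
    top=np.nonzero(red[:,240:268].any(1))[0].min()
    print('tool yaw of duck deg',np.degrees(np.arctan(k[0])).round(2),'offset mm',k[1].round(2),'nose row',top, (M.inv().apply(onz('wrist',254,top,s['tcp_pos'][2]-.004,s)-s['tcp_pos'])*1e3).round(1))
    return s
E
python3 - <<'E'
from duck import *
s=duck('w5.png');print(s['tcp_pos'],s['contact_force'],s['eef_rot'],s['gripper_force'],s['joints'])
print(go(.595,.095,.08,-91.6))
E
```

```text
tool yaw of duck deg -0.48 offset mm -0.18 nose row 13 [125.3   0.2   3.9]
[0.44326781 0.31731805 0.13844268] [-0.85119763 -0.6571278  -1.44710093] [1.79820615e+02 3.92967348e-02 1.59975151e+02] 49.868255853652954 [ 5.61936931e+01  1.26487445e+01 -2.28647240e+01 -5.62446049e-03
 -5.43029493e+01 -1.66215206e+02]
[-0.876 -0.624  0.228 -1.807]
```

>>> step_arm([
  [-0.4,-0.25,0,-1,15],
  [-0.4,-0.25,0,-1,15],
  [-0.4,-0.25,0,-1,15],
  [-0.4,-0.25,0,-1,15],
  [-0.4,-0.25,0,-1,15],
  [-0.4,-0.25,0,-1,15],
  [-0.4,-0.25,0,-1,15],
  [-0.4,-0.25,0,-1,15],
  [-0.4,-0.25,0,-1,15],
  [-0.4,-0.25,0,-1,15],
])

```text
time_s: 11.92
tcp_pos: [0.5147, 0.223, 0.1353]
eef_rot: [180.0, -0.2, -139.8]
contact_force: [-0.4, -0.3, -1.2]
gripper_width: 0.03
gripper_force: 49.9
```

Run:
```python
from h import *
s=r.get_state();print(s['joints'],go(.5957,.13,.138,-92.1))
```

```text
[ 4.34109239e+01  1.44381454e+01 -2.08732163e+01 -2.25257333e-02
 -5.48553331e+01 -9.32225595e+01] [-0.007 -0.493 -0.011 -0.795]
```

>>> step_arm([
  [0,-0.49,0,-0.8,15],
  [0,-0.49,0,-0.8,15],
  [0,-0.49,0,-0.8,15],
  [0,-0.49,0,-0.8,15],
  [0,-0.49,0,-0.8,15],
  [0,-0.49,0,-0.8,15],
  [0,-0.49,0,-0.8,15],
  [0,-0.49,0,-0.8,15],
  [0,-0.49,0,-0.8,15],
  [0,-0.49,0,-0.8,15],
])

```text
time_s: 12.75
tcp_pos: [0.5938, 0.1297, 0.1364]
eef_rot: [179.9, -0.0, -92.3]
contact_force: [-0.4, -0.8, -1.0]
gripper_width: 0.0295
gripper_force: 49.9
```

Run:
```python
from h import *
s=r.get_state();print(s['joints'],go(.5957,.13,.0127,-92.1))
```

```text
[ 3.07166585e+01  1.84198235e+01 -1.49684349e+01 -9.64005192e-03
 -5.66766868e+01 -3.30396818e+01] [-0.002 -0.008  0.495 -0.004]
```

>>> step_arm([
  [0,-0.008,0.1,0,15],
  [0,-0.008,0.2,0,15],
  [0,-0.008,0.3,0,15],
  [0,-0.008,0.4,0,15],
  [0,-0.008,0.46,0,15],
  [0,-0.008,0.48,0,15],
  [0,-0.008,0.485,0,15],
  [0,-0.008,0.485,0,15],
  [0,-0.008,0.485,0,15],
])

```text
time_s: 13.5
tcp_pos: [0.597, 0.1302, 0.017]
eef_rot: [-179.9, 0.0, -92.1]
contact_force: [0.2, -0.4, -1.6]
gripper_width: 0.0296
gripper_force: 49.9
```

Run:
```python
from duck import *
s=duck('w6.png');print(s['tcp_pos'],s['contact_force'],s['eef_rot'])
P=[.5863,-.1948]; a=np.radians(88.35); u=np.array([np.cos(a),np.sin(a)])
for d,z in((.15,.018),(.15,.118),(.115,.155)): print(proj('wrist',[*(P+d*u),z],s))
print(go(*(P+.285*u),.0122,-92.1))
```

```text
tool yaw of duck deg -0.69 offset mm -0.57 nose row 13 [126.   -0.7   3.9]
[0.59697262 0.1302203  0.01703588] [ 0.15830845 -0.3812278  -1.58691517] [-1.79903000e+02  4.54772268e-02 -9.20567868e+01]
[ 255.57936646 -109.74977498]
[ 259.02850547 -620.33457863]
[253.21088467 429.15943811]
[0.161 0.004 0.02  0.001]
```

View pics/w6.png

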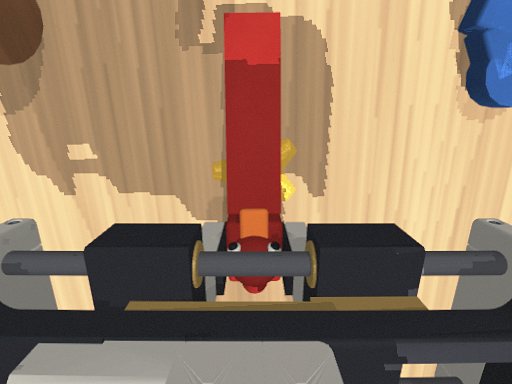

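>>> step_arm([
  [0,0.006,0.015,0,15],
  [0.05,0.006,0.018,0,15],
  [0.1,0.006,0.018,0,15],
  [0.15,0.006,0.018,0,15],
  [0.2,0.006,0.018,0,15],
  [0.25,0.006,0.018,0,15],
  [0.29,0.006,0.018,0,15],
  [0.32,0.006,0.018,0,15],
  [0.32,0.006,0.018,0,15],
  [0.32,0.006,0.018,0,15],
  [0.32,0.006,0.018,0,15],
])

```text
time_s: 14.47
tcp_pos: [0.5924, 0.0476, 0.0122]
eef_rot: [-179.9, -0.1, -92.1]
contact_force: [2.4, -4.8, 6.8]
gripper_width: 0.0297
gripper_force: 49.9
```

```bash
cat >> duck.py <<'E'
def where(s):
    P=np.array([.5863,-.1948]); a=np.radians(88.35); u=np.array([np.cos(a),np.sin(a)]);d=s['tcp_pos'][:2]-P
    print('D mm',(d@u*1e3).round(1),'x off mm',((d[0]*u[1]-d[1]*u[0])*1e3).round(1),'z',s['tcp_pos'][2].round(4),'F',s['contact_force'].round(1),'M',s['moment'].round(2),'yaw',s['eef_rot'].round(2),s['time_s'],s['gripper_width'])
E
python3 - <<'E'
from duck import *
s,im=save('wrist','w7.png');where(s);save('side','s7.png')
E
```

```text
D mm 242.5 x off mm -0.8 z 0.0122 F [ 2.4 -4.8  6.8] M [-1.74 -0.64 -0.04] yaw [-1.7994e+02 -5.0000e-02 -9.2070e+01] 14.4667 0.029677522208756364
```

View pics/w7.png

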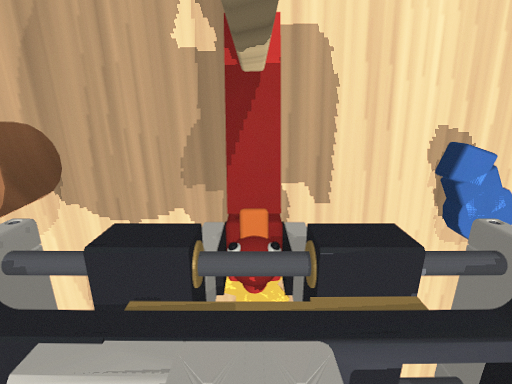

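>>> step_arm([
  [0.02,0.003,-0.003,0,15],
  [0.04,0.003,-0.003,0,15],
  [0.06,0.003,-0.003,0,15],
  [0.06,0.003,-0.003,0,15],
  [0.06,0.003,-0.003,0,15],
])

```text
time_s: 14.98
tcp_pos: [0.5903, 0.0337, 0.0122]
eef_rot: [180.0, -0.0, -92.1]
contact_force: [0.6, -4.0, 4.2]
gripper_width: 0.0296
gripper_force: 49.9
```

Run:
```python
from duck import *
where(r.get_state())
```

```text
D mm 228.5 x off mm -2.6 z 0.0122 F [ 0.6 -4.   4.2] M [-1.35 -0.06  0.02] yaw [ 1.7997e+02 -5.0000e-02 -9.2060e+01] 14.9833 0.0296235264362298
```

>>> step_arm([
  [0.01,-0.007,0,0,15],
  [0.02,-0.007,0,0,15],
  [0.03,-0.007,0,0,15],
  [0.03,-0.007,0,0,15],
])

```text
time_s: 15.32
tcp_pos: [0.5923, 0.0274, 0.0122]
eef_rot: [-180.0, 0.0, -92.0]
contact_force: [1.5, 1.7, 3.5]
gripper_width: 0.0293
gripper_force: 49.9
```

Run:
```python
from duck import *
where(r.get_state())
```

```text
D mm 222.3 x off mm -0.4 z 0.0122 F [1.5 1.7 3.5] M [ 0.64 -0.18  0.01] yaw [-1.7996e+02  2.0000e-02 -9.2010e+01] 15.3167 0.02930449021066153
```

>>> step_arm([
  [0.015,0,0,0,15],
  [0.03,0,0,0,15],
  [0.03,0,0,0,15],
  [0.03,0,0,0,15],
])

```text
time_s: 15.65
tcp_pos: [0.5925, 0.0207, 0.0122]
eef_rot: [-179.9, 0.1, -92.0]
contact_force: [1.3, 5.6, 2.4]
gripper_width: 0.0298
gripper_force: 49.9
```

Run:
```python
from duck import *
where(r.get_state())
```

```text
D mm 215.6 x off mm 0.0 z 0.0122 F [1.3 5.6 2.4] M [ 1.88 -0.27  0.02] yaw [-1.7992e+02  6.0000e-02 -9.2000e+01] 15.65 0.02981688370840685
```

>>> step_arm([
  [0.012,0,0,0,15],
  [0.024,0,0,0,15],
  [0.024,0,0,0,15],
  [0.024,0,0,0,15],
])

```text
time_s: 15.98
tcp_pos: [0.5926, 0.0154, 0.0122]
eef_rot: [-179.9, 0.1, -92.0]
contact_force: [0.9, 8.8, 2.4]
gripper_width: 0.0298
gripper_force: 49.9
```

Run:
```python
from duck import *
where(r.get_state())
```

```text
D mm 210.3 x off mm 0.3 z 0.0122 F [0.9 8.8 2.4] M [ 3.04 -0.27 -0.01] yaw [-1.7988e+02  9.0000e-02 -9.1990e+01] 15.9833 0.029810830642992104
```

>>> step_arm([
  [0.01,-0.001,0,0,15],
  [0.02,-0.001,0,0,15],
  [0.02,-0.001,0,0,15],
  [0.02,-0.001,0,0,15],
])

```text
time_s: 16.32
tcp_pos: [0.593, 0.0109, 0.0122]
eef_rot: [-179.8, 0.1, -92.0]
contact_force: [1.0, 12.0, 1.2]
gripper_width: 0.0297
gripper_force: 49.9
```

Run:
```python
from duck import *
s=r.get_state();where(s)
im=save('wrist','w8.png')[1]; o=cv2.imread('pics/w7.png')[:,:,::-1]
# board end's lower edge: image column profile through the middle
for n,i in(('w7',o),('w8',im)):
    g=i[40:215:5,250:258].mean(1).astype(int); print(n,[tuple(x) for x in g])
```

```text
D mm 205.8 x off mm 0.7 z 0.0122 F [ 1.  12.   1.2] M [ 4.07 -0.21 -0.06] yaw [-1.7985e+02  1.3000e-01 -9.1980e+01] 16.3167 0.0297280691068788
w7 [(np.int64(114), np.int64(101), np.int64(76)), (np.int64(123), np.int64(108), np.int64(81)), (np.int64(188), np.int64(165), np.int64(125)), (np.int64(178), np.int64(157), np.int64(118)), (np.int64(179), np.int64(158), np.int64(119)), (np.int64(186), np.int64(163), np.int64(123)), (np.int64(175), np.int64(150), np.int64(113)), (np.int64(118), np.int64(35), np.int64(31)), (np.int64(117), np.int64(34), np.int64(30)), (np.int64(117), np.int64(34), np.int64(31)), (np.int64(128), np.int64(36), np.int64(33)), (np.int64(129), np.int64(35), np.int64(33)), (np.int64(147), np.int64(41), np.int64(37)), (np.int64(145), np.int64(40), np.int64(37)), (np.int64(146), np.int64(40), np.int64(37)), (np.int64(152), np.int64(44), np.int64(38)), (np.int64(152), np.int64(43), np.int64(38)), (np.int64(153), np.int64(43), np.int64(40)), (np.int64(153), np.int64(44), np.int64(40)), (np.int64(152), np.int64(43), np.int64(38)), (np.int64(152), np.int64(41), np.int64(38
[... 1532 characters left out ...]
nt64(98)), (np.int64(148), np.int64(129), np.int64(98)), (np.int64(148), np.int64(130), np.int64(98)), (np.int64(148), np.int64(130), np.int64(97)), (np.int64(147), np.int64(130), np.int64(96)), (np.int64(149), np.int64(130), np.int64(98)), (np.int64(148), np.int64(130), np.int64(97)), (np.int64(148), np.int64(130), np.int64(97)), (np.int64(148), np.int64(130), np.int64(97)), (np.int64(150), np.int64(132), np.int64(99)), (np.int64(151), np.int64(131), np.int64(99)), (np.int64(179), np.int64(157), np.int64(118)), (np.int64(153), np.int64(135), np.int64(102)), (np.int64(141), np.int64(36), np.int64(35)), (np.int64(142), np.int64(39), np.int64(36)), (np.int64(196), np.int64(102), np.int64(47))]
```

>>> step_arm([
  [0,0,0,0,46],
  [0,0,0,0,46],
  [0,0,0,0,46],
  [0,0,0,0,46],
  [0,0,0,0,46],
])

```text
time_s: 16.78
tcp_pos: [0.5911, 0.0084, 0.0117]
eef_rot: [179.9, -0.0, -92.0]
contact_force: [-0.5, -0.3, 0.7]
gripper_width: 0.046
gripper_force: 0.0
```

Run:
```python
from duck import *
where(r.get_state())
```

```text
D mm 203.2 x off mm -1.0 z 0.0117 F [-0.5 -0.3  0.7] M [0.02 0.04 0.  ] yaw [ 1.7994e+02 -3.0000e-02 -9.2040e+01] 16.7833 0.04599571666716681
```

>>> step_arm([
  [0,0,-0.06,0,46],
  [-0.02,0,-0.15,0,46],
  [-0.08,0,-0.3,0,46],
  [-0.15,0,-0.45,0,46],
  [-0.2,0,-0.6,0,46],
  [-0.25,0,-0.8,0,46],
  [-0.25,0,-0.95,0,46],
  [-0.25,0,-1,0,0],
  [-0.25,0,-1,0,0],
  [-0.25,0,-1,0,0],
  [-0.25,0,-1,0,0],
])

```text
time_s: 17.7
tcp_pos: [0.5931, 0.071, 0.2612]
eef_rot: [179.9, -0.0, -92.0]
contact_force: [-0.6, -0.3, -1.5]
gripper_width: 0.0247
gripper_force: 0.0
```

```bash
cat > chk.py <<'E'
from h import *
import sys
s,im=save('wrist',sys.argv[1]); h=cv2.cvtColor(im,cv2.COLOR_RGB2HSV); i=im.astype(int)
print(s['tcp_pos'].round(4),s['eef_rot'].round(2),s['contact_force'].round(2),s['gripper_width'])
print('pin exp',proj('wrist',[.5863,-.1948,.145],s).round(1),'knob exp',proj('wrist',[.5895,-.080,.15],s).round(1))
m=cv2.inRange(h,(65,90,20),(95,255,255)); m[:, :200]=0;m[:,310:]=0;m[225:]=0
n,l,st,c=cv2.connectedComponentsWithStats(m); 
if n>1:
    k=1+st[1:,4].argmax(); q=onz('wrist',*c[k],.148,s); d=q-[.5863,-.1948,0]; print('knob',c[k].round(1),st[k,4],q.round(4),np.hypot(*d[:2]).round(4),'ang',np.degrees(np.arctan2(d[1],d[0])).round(2))
red=((i[...,0]>90)&(i[...,1]<70)&(i[...,2]<70)).astype(np.uint8); red[225:]=0; red[:,:200]=0; red[:,310:]=0
n,l,st,c=cv2.connectedComponentsWithStats(red)
if n>1:
    k=1+st[1:,4].argmax(); b=st[k]; print('red box',b)
    for v in range(b[1]+5,b[1]+b[3]-3,10):
        xs=np.nonzero(l[v]==k)[0]; print(v,xs.min(),xs.max(),onz('wrist',(xs.min()+xs.max())/2,v,.02,s)[:2].round(4))
E
python3 chk.py w9.png
```

```text
[0.5931 0.071  0.2612] [ 1.7992e+02 -1.0000e-02 -9.2050e+01] [-0.6  -0.32 -1.53] 0.024678456892951197
pin exp [ 251.1 -135.1] knob exp [252.4  23.5]
knob [252.3  22. ] 767 [ 0.5896 -0.0817  0.148 ] 0.1132 ang 88.33
red box [ 241   37   23  101 1330]
42 241 261 [ 0.5913 -0.0944]
52 241 262 [ 0.5911 -0.0822]
62 241 262 [ 0.5915 -0.0699]
72 241 262 [ 0.592  -0.0573]
82 242 262 [ 0.5918 -0.0445]
92 242 262 [ 0.5923 -0.0314]
102 242 262 [ 0.5928 -0.0182]
112 247 262 [ 0.5898 -0.0045]
122 244 262 [0.5924 0.0092]
132 243 262 [0.5937 0.0232]
```

Run:
```python
from h import *
print(go(.640,-.08,.26,-92),go(.640,-.08,.128,-92))
```

```text
[ 0.596 -0.209  0.003 -0.001] [ 0.596 -0.211  0.531 -0.001]
```

>>> step_arm([
  [0.15,-0.21,0,0,0],
  [0.3,-0.21,0,0,0],
  [0.45,-0.21,0,0,0],
  [0.6,-0.21,0,0,0],
  [0.6,-0.21,0,0,0],
  [0.6,-0.21,0.1,0,0],
  [0.6,-0.21,0.2,0,0],
  [0.6,-0.21,0.35,0,0],
  [0.6,-0.21,0.5,0,0],
  [0.6,-0.21,0.53,0,0],
  [0.6,-0.21,0.53,0,0],
  [0.6,-0.21,0.53,0,0],
])

```text
time_s: 18.75
tcp_pos: [0.6414, -0.0808, 0.13]
eef_rot: [180.0, -0.1, -92.0]
contact_force: [0.1, -0.3, 0.7]
gripper_width: 0.0003
gripper_force: 0.0
```

>>> step_arm([
  [0,0.01,0,0,0],
  [0,0.02,0,0,0],
  [0,0.02,0,0,0],
  [0,0.02,0,0,0],
])

```text
time_s: 19.08
tcp_pos: [0.6365, -0.0802, 0.1312]
eef_rot: [-179.9, 0.0, -92.0]
contact_force: [-0.1, -0.8, 0.2]
gripper_width: 0.0004
gripper_force: 0.0
```

```bash
python3 chk.py w10.png
```

```text
[ 0.6365 -0.0802  0.1312] [-1.7986e+02  3.0000e-02 -9.2010e+01] [-0.1  -0.78  0.18] 0.00036946277923324665
pin exp [352.7  23.3] knob exp [337.2 247.1]
knob [308.5 219.3] 11 [ 0.6059 -0.0969  0.148 ] 0.0999 ang 78.69
red box [ 200    0   93   25 1520]
5 200 284 [ 0.6419 -0.2458]
15 200 288 [ 0.6405 -0.238 ]
```

>>> step_arm([
  [0,0.008,0.012,0,0],
  [0,0.016,0.012,0,0],
  [0,0.024,0.012,0,0],
  [0,0.024,0.012,0,0],
  [0,0.024,0.012,0,0],
])

```text
time_s: 19.55
tcp_pos: [0.6299, -0.0801, 0.1266]
eef_rot: [180.0, -0.0, -92.0]
contact_force: [0.7, -0.6, 0.1]
gripper_width: 0.0005
gripper_force: 0.0
```

>>> step_arm([
  [0,0.008,0,0,0],
  [0,0.012,0,0,0],
  [0,0.012,0,0,0],
  [0,0.012,0,0,0],
])

```text
time_s: 19.88
tcp_pos: [0.627, -0.08, 0.1266]
eef_rot: [-180.0, 0.0, -92.0]
contact_force: [-0.4, 0.5, 0.0]
gripper_width: 0.0004
gripper_force: 0.0
```

>>> step_arm([
  [0,0.008,0,0,0],
  [0,0.012,0,0,0],
  [0,0.012,0,0,0],
  [0,0.012,0,0,0],
])

```text
time_s: 20.22
tcp_pos: [0.6239, -0.0799, 0.1266]
eef_rot: [-180.0, -0.0, -92.0]
contact_force: [-0.4, -0.0, 0.1]
gripper_width: 0.0003
gripper_force: 0.0
```

>>> step_arm([
  [0,0.006,0,0,0],
  [0,0.006,0,0,0],
  [0,0.006,0,0,0],
])

```text
time_s: 20.47
tcp_pos: [0.6224, -0.0798, 0.1266]
eef_rot: [-180.0, 0.0, -92.0]
contact_force: [-0.3, -0.1, -0.6]
gripper_width: 0.0007
gripper_force: 0.0
```

>>> step_arm([
  [0,0.006,0,0,0],
  [0,0.006,0,0,0],
  [0,0.006,0,0,0],
])

```text
time_s: 20.72
tcp_pos: [0.6209, -0.0798, 0.1266]
eef_rot: [180.0, 0.0, -92.0]
contact_force: [0.3, -0.4, 0.2]
gripper_width: 0.0005
gripper_force: 0.0
```

>>> step_arm([
  [0,0.006,0,0,0],
  [0,0.006,0,0,0],
  [0,0.006,0,0,0],
])

```text
time_s: 20.97
tcp_pos: [0.6195, -0.0797, 0.1266]
eef_rot: [-180.0, -0.0, -92.0]
contact_force: [-0.1, 1.2, -0.3]
gripper_width: 0.0007
gripper_force: 0.0
```

>>> step_arm([
  [0,0.006,0,0,0],
  [0,0.006,0,0,0],
  [0,0.006,0,0,0],
])

```text
time_s: 21.22
tcp_pos: [0.6187, -0.0796, 0.1268]
eef_rot: [-179.9, 0.0, -92.0]
contact_force: [3.6, -0.1, -0.7]
gripper_width: 0.0005
gripper_force: 2.4
```

>>> step_arm([
  [0,0.005,0,0,0],
  [0,0.005,0,0,0],
  [0,0.005,0,0,0],
])

```text
time_s: 21.47
tcp_pos: [0.6182, -0.0795, 0.127]
eef_rot: [-179.8, 0.0, -92.0]
contact_force: [6.3, -0.6, -1.7]
gripper_width: 0.0005
gripper_force: 3.5
```

>>> step_arm([
  [0,0.005,0,0,0],
  [0,0.005,0,0,0],
  [0,0.005,0,0,0],
])

```text
time_s: 21.72
tcp_pos: [0.6171, -0.0794, 0.1271]
eef_rot: [-179.8, 0.0, -92.0]
contact_force: [6.9, 0.8, -0.8]
gripper_width: 0.0002
gripper_force: 3.4
```

>>> step_arm([
  [0,-0.02,0,0,0],
  [0,-0.06,0,0,0],
  [0,-0.12,0,0,0],
  [0,-0.12,0,0,0],
])

```text
time_s: 22.05
tcp_pos: [0.6474, -0.0808, 0.1261]
eef_rot: [180.0, -0.0, -92.0]
contact_force: [0.4, -0.8, 0.2]
gripper_width: 0.0005
gripper_force: 0.0
```

>>> step_arm([
  [0,0,-0.15,0,0],
  [0,0,-0.3,0,0],
  [0,0.05,-0.45,0,0],
  [-0.15,0.1,-0.53,0,0],
  [-0.3,0.19,-0.53,0,0],
  [-0.45,0.21,-0.53,0,0],
  [-0.6,0.21,-0.53,0,0],
  [-0.6,0.21,-0.53,0,0],
  [-0.6,0.21,-0.53,0,0],
  [-0.6,0.21,-0.53,0,0],
])

```text
time_s: 22.88
tcp_pos: [0.5981, 0.0712, 0.2587]
eef_rot: [179.9, -0.0, -92.0]
contact_force: [-0.5, -0.8, 0.3]
gripper_width: 0.0004
gripper_force: 0.0
```

```bash
python3 chk.py w11.png
```

```text
[0.5981 0.0712 0.2587] [ 1.7993e+02 -3.0000e-02 -9.1980e+01] [-0.52 -0.75  0.31] 0.00035306588248422134
pin exp [ 257.8 -138.2] knob exp [258.3  22.2]
knob [259.3  20.9] 804 [ 0.5885 -0.0815  0.148 ] 0.1133 ang 88.87
red box [ 244   44   23   94 1154]
49 266 266 [ 0.5768 -0.0846]
59 245 266 [ 0.5912 -0.0729]
69 245 266 [ 0.5916 -0.0604]
79 245 266 [ 0.592  -0.0478]
89 245 266 [ 0.5924 -0.0349]
99 245 266 [ 0.5929 -0.0218]
109 262 266 [ 0.5814 -0.008 ]
119 249 266 [0.5909 0.0053]
129 245 266 [0.5942 0.0191]
```

Run:
```python
from h import *
print(go(.540,-.081,.26,-92),go(.540,-.081,.127,-92))
```

```text
[ 0.614  0.211 -0.005 -0.001] [ 0.614  0.21   0.527 -0.001]
```

>>> step_arm([
  [0.15,0.21,0,0,0],
  [0.3,0.21,0,0,0],
  [0.45,0.21,0,0,0],
  [0.61,0.21,0,0,0],
  [0.61,0.21,0,0,0],
  [0.61,0.21,0.1,0,0],
  [0.61,0.21,0.2,0,0],
  [0.61,0.21,0.35,0,0],
  [0.61,0.21,0.48,0,0],
  [0.61,0.21,0.525,0,0],
  [0.61,0.21,0.525,0,0],
  [0.61,0.21,0.525,0,0],
])

```text
time_s: 23.93
tcp_pos: [0.5403, -0.0806, 0.1276]
eef_rot: [179.9, -0.0, -92.1]
contact_force: [1.1, -0.2, 0.8]
gripper_width: 0.0005
gripper_force: 0.0
```

>>> step_arm([
  [0,-0.015,0,0,0],
  [0,-0.03,0,0,0],
  [0,-0.045,0,0,0],
  [0,-0.05,0,0,0],
  [0,-0.05,0,0,0],
  [0,-0.05,0,0,0],
])

```text
time_s: 24.43
tcp_pos: [0.5531, -0.0798, 0.1281]
eef_rot: [-180.0, 0.0, -92.0]
contact_force: [-0.4, 0.4, -1.9]
gripper_width: 0.0006
gripper_force: 0.0
```

>>> step_arm([
  [0,-0.01,0,0,0],
  [0,-0.016,0,0,0],
  [0,-0.016,0,0,0],
  [0,-0.016,0,0,0],
])

```text
time_s: 24.77
tcp_pos: [0.557, -0.08, 0.1278]
eef_rot: [180.0, -0.0, -92.0]
contact_force: [-0.1, -0.4, -0.4]
gripper_width: 0.0004
gripper_force: 0.0
```

>>> step_arm([
  [0,-0.004,0,0,0],
  [0,-0.004,0,0,0],
  [0,-0.004,0,0,0],
])

```text
time_s: 25.02
tcp_pos: [0.5579, -0.08, 0.1278]
eef_rot: [180.0, -0.0, -92.0]
contact_force: [0.2, 0.3, -0.8]
gripper_width: 0.0004
gripper_force: 0.0
```

>>> step_arm([
  [0,-0.003,0,0,0],
  [0,-0.003,0,0,0],
  [0,-0.003,0,0,0],
])

```text
time_s: 25.27
tcp_pos: [0.5584, -0.0801, 0.1277]
eef_rot: [180.0, -0.0, -92.0]
contact_force: [-2.1, -0.4, 0.1]
gripper_width: 0.0006
gripper_force: 0.8
```

>>> step_arm([
  [0,-0.001,0,0,0],
  [0,-0.001,0,0,0],
  [0,-0.001,0,0,0],
  [0,-0.001,0,0,0],
])

```text
time_s: 25.6
tcp_pos: [0.5586, -0.0801, 0.1277]
eef_rot: [180.0, -0.0, -92.0]
contact_force: [-2.8, 1.0, 1.2]
gripper_width: 0.0005
gripper_force: 1.5
```

>>> step_arm([
  [0,0.02,0,0,0],
  [0,0.06,0,0,0],
  [0,0.1,0,0,0],
  [0,0.1,0,0,0],
])

```text
time_s: 25.93
tcp_pos: [0.5318, -0.0792, 0.128]
eef_rot: [180.0, 0.0, -92.0]
contact_force: [-0.1, 0.1, -0.2]
gripper_width: 0.0001
gripper_force: 0.0
```

>>> step_arm([
  [0,0,-0.15,0,0],
  [0,0,-0.3,0,0],
  [0,0,-0.45,0,0],
  [-0.15,-0.1,-0.6,0,0],
  [-0.25,-0.2,-0.75,0,0],
  [-0.26,-0.27,-0.9,0,0],
  [-0.26,-0.27,-1,0,0],
  [-0.26,-0.27,-1,0,0],
  [-0.26,-0.27,-1,0,0],
  [-0.26,-0.27,-1,0,0],
])

```text
time_s: 26.77
tcp_pos: [0.6036, -0.0164, 0.3779]
eef_rot: [-180.0, 0.0, -92.0]
contact_force: [0.0, -0.3, -0.3]
gripper_width: 0.0007
gripper_force: 0.0
```

```bash
python3 chk.py w12.png | head -4
python3 - <<'E'
from h import *
print(go(.591,-.0132,.4004,-91.4))
E
```

```text
[ 0.6036 -0.0164  0.3779] [-1.7995e+02  4.0000e-02 -9.2010e+01] [ 0.01 -0.3  -0.26] 0.0006520682485446015
pin exp [263.   28.6] knob exp [263.  120.5]
knob [263.8 117.8] 233 [ 0.5882 -0.0835  0.148 ] 0.1113 ang 89.02
red box [252  99  17  80 601]
[-0.012  0.049 -0.093 -0.01 ]
```

Run:
```python
from plant import r,workorder
print(workorder.close_job())
```

```text
the job is handed in; nothing more can be done
None
```

The job is handed in: the board points within about 0.7° of the star by my estimate and is wedged up roughly 3–4 mm (worked out from the wedge position and a 12 N push, not measured). It held a 2–3 N push on the knob, after an earlier push that overshot to about 7 N and shifted it about 0.5°; the arm is clear, but I viewed 11 pictures, one over the limit.

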